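# Set the display easel one hole steeper

### The arm

A 6-joint arm with a two-finger parallel gripper is mounted at the origin on the work surface. World frame = base frame: x ahead of the robot, y to its left, z up, the work surface at z = 0. Lengths are in m, angles in rad, forces in N, time in s.
With the tool pointing down it reaches from about 0.4 to 0.925 m from the base axis. Payload 12.5 kg.
Tool frame: the origin (TCP) lies at the very end of the fingers, on their centre line; the grasp point (between the pads) lies 19 mm behind it; z points along the fingers, y is the line along which they close (so a half turn about z gives the same grasp; the last joint's range is limited). The gripper opens to 95 mm and grips with 3 to 60 N. Pads are 20 mm wide; open, the fingers measure 119 mm over their backs; the gripper's body (75 mm by 180 mm) begins 59 mm behind the grasp point.
Start: joints at [-1.261, 0.491, 1.559, -0, 1.092, -0.106], TCP at [0.252, -0.572, 0.215] pointing down, gripper open.
Joint ranges: [-3.1, 3.1], [-0.84, 2.19], [0.05, 2.79], [-1.13, 4.28], [0.06, 2.93], [-2.69, 2.69]. Speed limits (rad/s): [2.22, 2.22, 2.79, 3.14, 3.14, 3.14].

### API

Orientations are given as a rotation vector (axis times angle).
In Python, from station import r gives the robot as it stands.
- The arm moves only by the shell command python3 -m handwheel 'ROWS'. ROWS is JSON, a list of rows, each a list of 3 entries, a list of its own where there are three numbers: the gripper command: -1 is fully open, 1 is shut, values between are in proportion, then the shift along the world's x, y, z in cm, then the turn about the world's z in degrees. A call has 1 to 20 rows; each row shifts and turns the commanded pose from where the row before left it; what a row does not reach is not made up. A row lasts 1/12 s, in which the tool goes at most 41.7 mm and 7.16 degrees, less where a joint would pass 70% of its speed; a pose out of reach is approached as far as the arm can. A call with a gripper value outside its range is refused whole. The fingers move at their own pace and stop on an object; the grip force is fixed at half the most. Time passes only in rows, so rows that do not move let the fingers close. It gives the time, the measured TCP pose, the force, the opening and the grip force at its end, in the units of the state.
- r.sense(): the state, without advancing time (a new reading comes with each control period).
- r.get_image(name): name is "scene" or "side" or "wrist"; returns a dict with "frame" (480x640x3 uint8, blue, green, red), "K" (3x3 intrinsics, pixels), "R" (3x3) and "t" (3): a world point X has camera coordinates R X + t; the wrist camera has in their place "T_tool_cam" (4x4, takes a point from camera to tool coordinates, whose origin is the TCP and whose axes are the flange's). Camera axes: x right, y down, z forward; pixel columns grow to the right and rows downward; lengths in m; the calibration is good to about 2 mm. A picture is of the moment at which its call begins: read the wrist's pose just before it. There is no depth.
- r.hand_in(): hands the job in; it is judged then, once.
The state is a dict: "t": time; "q": joint angles; "qd": joint speeds; "joint_torque": joint torques, N m; "tcp_pos": TCP position; "tcp_rot": TCP orientation; "ft_force": force on the tool from outside, world axes, zero at the start; "moment": the same for the moment, N m; "opening": finger opening in m; "gripper_force": force on a finger pad.
Only numpy, scipy, OpenCV 4.12 (cv2) and the standard library are available. Lean on these libraries where they do the work, as an engineer would, in place of code of your own. Each camera call takes 0.05 s, during which the arm holds its last target. There are 200 camera calls.

### The job

Stand the print on the display easel up one notch: pull the spring knob at the easel's side until its pin is clear of the quadrant plate, raise the panel to the next hole up without letting it drop, and let the pin snap fully home there. Leave the plant pot, the pencil cup and the books where they stand.

Things in the scene. Friction and masses are not known exactly. Their poses are not given: they have to be found in the camera images.
- easel: Table easel, fixed to the table. Wooden base 290 (x) x 250 (y) x 18 mm, origin under its centre, z up. A plywood panel with a framed print leans over it, hinged at its low front edge (towards the easel's +x), high back edge towards -x. The steel tilt mechanism is on the -y side, under the panel's edge.
- panel_top (a point): Middle of the panel's high back edge. The panel is 300 mm long, 260 mm wide, 26 mm thick with the frame; at the start it leans 46 degrees above level. Its edge overhangs the mechanism, so a gripper coming straight down on the knob strikes it: come from the easel's -y side with the tool leaning outwards.
- knob (a point): Centre of the spring plunger's black round knob, 26 mm in diameter, 22 mm long, axis parallel to the easel's y, 12 mm outside the panel's edge and some 150 mm straight below it. To +y of it come a 12 mm neck and a 16 mm barrel, and 29 mm from its centre the flat bar that carries it. It goes up with the panel on a 160 mm radius about the hinge; being round it may turn in the grip.
- hinge (a point): Point on the panel's hinge axis, opposite the knob. The axis is parallel to the easel's y, 60 mm above the table, 100 mm to +x of the easel's origin. The knob lies 160 mm from it, towards -x, 6 degrees above level at the start.
- hinge_end (a point): Point on the hinge axis at the quadrant's outer (-y) face, 37 mm to +y of the knob's centre when the pin is home. The quadrant is a curved upright steel plate, 6 mm thick, turned about the hinge and clamped by a screw: low down a slot 35 mm long and 9.5 mm wide, where the pin sits at the start, then two round 9.5 mm holes, all 160 mm from the hinge. It stays where it was clamped.
- tilt (a joint): Angle of the panel about its hinge, rad: 0 at the start, resting on its stop with the pin in the slot; grows as the back edge rises, to 0.62. The next hole up lies somewhere from 0.18 to 0.33 (the quadrant is clamped by hand: feel for it), the last hole 0.25 further. The panel weighs 0.6 to 1 kg and falls back unless it is held or the pin is in a hole; lifting it takes 3 to 8 N at the knob.
- plunger (a joint): How far the knob is pulled out, towards the easel's -y, m: 0 is home, 0.012 the stop. The spring pulls it in with 6.3 N at 0, 11.7 N at 0.012. The pin is 8 mm thick with a round tip: beyond 0.008 it is clear of slot and holes, and while it rubs on the plate between them it reads 0.007 to 0.008.
- plant_pot: Bystander: terracotta pot, 92 mm wide, 80 mm tall, with a plant to 120 mm; origin under its centre.
- pencil_cup: Bystander: white cup 72 mm wide, 95 mm tall, with pencils to 170 mm; origin under its centre.
- books: Bystander: three stacked books, 190 x 135 mm, 56 mm high; origin under the centre, long side along x.

How it is judged:
On the way:
1. the knob is pulled out until the pin is clear of the slot, with the panel still low (value of joint plunger above 0.0082 m and value of joint tilt below 0.16 rad), for 0.1 s.
At the end, for the whole second after the job is handed in: The panel stands still with the pin in the next hole up (tilt 0.165 to 0.34 rad, plunger under 2 mm out), and the pot, cup and books are within 20 mm of where they stood (value of joint tilt between 0.165 and 0.34 rad and value of joint plunger below 0.002 m and velocity of joint tilt between -0.05 and 0.05 rad/s and distance of each of plant_pot, pencil_cup, books from where it was at the start of the episode below 0.02 m); the robot touches nothing.
It fails at once if the panel is let drop (velocity of joint tilt below -0.7 rad/s).
It fails at once if a bystander is pushed away or knocked over (distance of any of plant_pot, pencil_cup, books from where it was at the start of the episode above 0.02 m or angle between any of plant_pot, pencil_cup's own z axis and vertical above 0.3 rad).
It also fails if it takes over 72 s, if anything falls off the work surface, if the arm or the gripper's body presses on something with over 40 N, if the wrist force passes 120 N, or if a joint passes its speed limit or range.

## Working session

There is one attempt and no reset: what is moved stays moved. The work goes in short steps, Python scripts to look and compute and a shell command to move; the robot and the scene stay as the last step left them, time stands still between calls to the robot, and variables do not carry over. Pictures are saved under pics/ and viewed, at most 10 in all, crops included, and the job is handed in when it is done.

```bash
mkdir -p pics; ls
python3 - <<'E'
from station import r
import cv2,numpy as np
s=r.sense();print(s)
for n in("scene","side"):
    d=r.get_image(n);cv2.imwrite(f"pics/{n}0.png",d["frame"]);np.savez(f"{n}.npz",K=d["K"],R=d["R"],t=d["t"]);print(n,d["K"],d["R"],d["t"])
d=r.get_image("wrist");print(d["T_tool_cam"],d["K"]);cv2.imwrite("pics/w0.png",d["frame"])
E
```

```text
pics
{'t': 0.0, 'q': array([-1.26060586e+00,  4.91549651e-01,  1.55941682e+00, -1.27489340e-05,
        1.09171104e+00, -1.05597536e-01]), 'qd': array([ 0.00024115, -0.00029714,  0.00014933,  0.00052944, -0.00177668,
        0.0015267 ]), 'joint_torque': array([ 2.19441237e-03, -6.12629628e+01, -2.58182073e+01,  6.94095762e-02,
        4.81126865e-02, -9.32708622e-05]), 'tcp_pos': array([ 0.25239269, -0.5715189 ,  0.21407914]), 'tcp_rot': array([-3.07289040e+00, -6.48210334e-01,  1.91626373e-04]), 'ft_force': array([-0.56568825, -0.304277  , -0.79077721]), 'moment': array([0.01853195, 0.01655652, 0.06435062]), 'gripper_force': 0.0, 'opening': 0.09473143809770866}
scene [[618.2145532    0.         316.59817974]
 [  0.         618.2145532  247.07622825]
 [  0.           0.           1.        ]] [[ 0.50320963  0.86407782 -0.01223081]
 [ 0.68846958 -0.40941517 -0.59865587]
 [-0.52229274  0.29282886 -0.80091295]] [-0.31851301 -0.28681731  1.80791364]
side [[481.35968072   0.         317.32186173]
 [  0.         481.35968072 237.02231157]
 [  0.           0.           1.        ]] [[-0.95089547 -0.30863281  0.02331485]
 [-0.19866797  0.55085938 -0.81060778]
 [ 0.23733696 -0.77543519 -0.58512515]] [0.56804512 0.2142588  1.41405812]
[[-1.56048766e-03 -9.62505450e-01 -2.71257854e-01  7.64445239e-02]
 [ 9.99998771e-01 -1.46103283e-03 -5.68586963e-04 -1.63520878e-04]
 [ 1.50951419e-04 -2.71258408e-01  9.62506547e-01 -1.70249714e-01]
 [ 0.00000000e+00  0.00000000e+00  0.00000000e+00  1.00000000e+00]] [[341.29410855   0.         316.16347952]
 [  0.         341.29410855 238.11372977]
 [  0.           0.           1.        ]]
```

View pics/scene0.png

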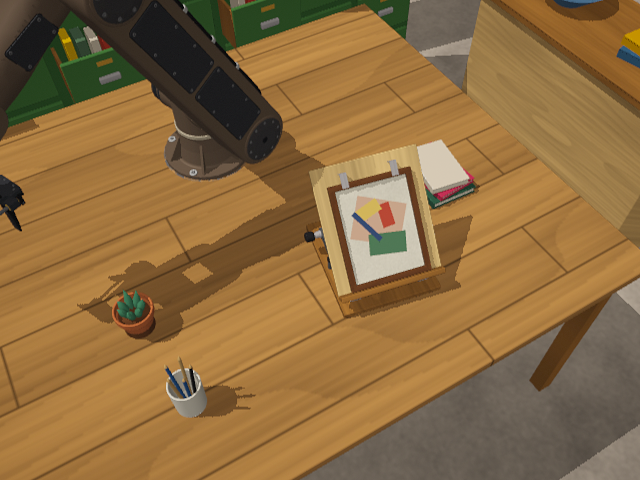

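View pics/side0.png

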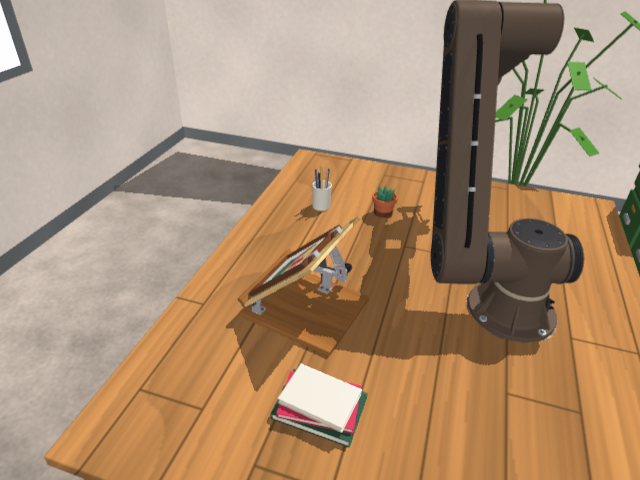

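The scene picture shows the knob at about (309,237), left of the panel, with the pot at (134,313), the cup at (187,392) and the books at (445,175). In the side picture the knob is about (347,270), the books are in front, and the cup and pot are behind. Next I'll enlarge both views of the knob.

Run:
```python
import cv2,numpy as np
a=cv2.imread("pics/scene0.png")[140:320,285:455];b=cv2.imread("pics/side0.png")[210:350,230:380]
a=cv2.resize(a,None,fx=2.3,fy=2.3,interpolation=2);b=cv2.resize(b,None,fx=2.6,fy=2.6,interpolation=2)
c=np.zeros((420,790,3),np.uint8);c[:a.shape[0],:a.shape[1]]=a;c[:b.shape[0],400:400+b.shape[1]]=b
cv2.imwrite("pics/c0.png",c)
```

```text
(no output)
```

View pics/c0.png

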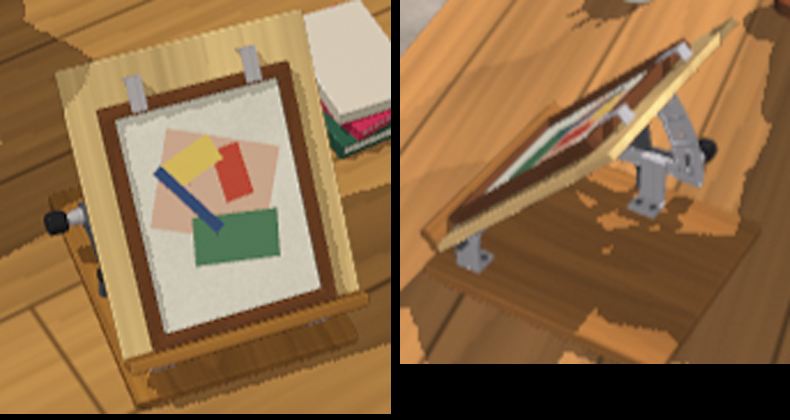

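```bash
cat > h.py <<'E'
import numpy as np,cv2
def P(n):
    d=np.load(n+".npz");return d["K"],d["R"],d["t"]
def M(n):
    K,R,t=P(n);return K@np.c_[R,t]
def tri(a,b):
    X=cv2.triangulatePoints(M("scene"),M("side"),np.float64(a).reshape(2,1),np.float64(b).reshape(2,1)).ravel();X=X[:3]/X[3]
    res=[np.round(proj(n,X)-p,1) for n,p in(("scene",a),("side",b))]
    return X,res
def proj(n,X):
    p=M(n)@np.r_[X,1];return p[:2]/p[2]
def plane(n,uv,z):
    K,R,t=P(n);d=R.T@np.linalg.inv(K)@np.r_[uv,1];c=-R.T@t;return c+d*(z-c[2])/d[2]
E
python3 - <<'E'
from h import *
k=tri((309.8,236.5),(348.5,267.7));print("knob",k)
A=tri((309.8,172.2),(358.8,218.5));print("back -y",A)
B=tri((415.9,144.3),(313.8,268.5));print("back +y",B)
d=B[0]-A[0];print(np.linalg.norm(d),np.degrees(np.arctan2(-d[0],d[1])))
print("pot",plane("scene",(134,300),.08),"cup",plane("scene",(187,375),.095),"cupside",plane("side",(321,183),.095),"books",plane("scene",(440,165),.056))
E
```

```text
knob (array([0.48356417, 0.06673342, 0.07673846]), [array([-0.7, -0.5]), array([-1.1,  0.5])])
back -y (array([0.46009041, 0.08602895, 0.27066136]), [array([-0.4, -0.3]), array([-0.6,  0.3])])
back +y (array([0.50982374, 0.33582644, 0.27508994]), [array([-1.4, -0.9]), array([-2.5,  0.9])])
0.25473868570783575 -11.26004303648325
pot [ 0.44204428 -0.36801567  0.08      ] cup [ 0.68240775 -0.33718273  0.095     ] cupside [ 0.70325302 -0.36376927  0.095     ] books [0.43955067 0.50161158 0.056     ]
```

```bash
python3 -m handwheel '[[-1,[1.6,-3.6,0],0],[-1,[1.6,-3.6,0],0],[-1,[1.6,-3.6,0],0],[-1,[1.6,-3.6,0],0],[-1,[1.6,-3.6,0],0],[-1,[1.6,-3.6,0],0],[-1,[1.6,-3.6,0],0],[-1,[1.6,-3.6,0],0],[-1,[1.6,-3.6,0],0],[-1,[1.6,-3.6,0],0],[-1,[1.6,-3.6,0],0],[-1,[1.6,-3.6,0],0]]'; python3 -c "
from station import r
print(r.sense())"
```

```text
t: 1.15
tcp_pos: [0.3937, -0.8906, 0.1864]
tcp_rot: [3.041, 0.641, 0.013]
ft_force: [-0.2, -0.8, -2.2]
opening: 0.0953
gripper_force: 0.0
{'t': 1.15, 'q': array([-1.22326408,  1.23984206,  0.05451752,  0.0036177 ,  1.81300188,
       -0.06728508]), 'qd': array([ 0.00116924,  0.0857841 , -0.03576265,  0.01812874, -0.46613753,
        0.00915813]), 'joint_torque': array([ 3.33112311e-01, -1.19047537e+02, -3.73021388e+01,  7.90384971e-02,
        1.68226719e+00, -1.58134513e-03]), 'tcp_pos': array([ 0.39370259, -0.8905746 ,  0.18638337]), 'tcp_rot': array([3.04124722, 0.64145793, 0.0128124 ]), 'ft_force': array([-0.23046915, -0.75568227, -2.15447928]), 'moment': array([0.02805458, 0.01829725, 0.07314618]), 'gripper_force': 0.0, 'opening': 0.09530837055413867}
```

```bash
python3 -m handwheel '[[-1,[1.6,-3.6,0],0],[-1,[1.6,-3.6,0],0],[-1,[1.6,-3.6,0],0],[-1,[1.6,-3.6,0],0],[-1,[1.6,-3.6,0],0],[-1,[1.6,-3.6,0],0]]';python3 -c "
from station import r
s=r.sense();print(s['q'],s['q'][[1,2,4]].sum()-3.1416)"
python3 -m handwheel '[[-1,[-1.6,3.6,0],0],[-1,[-1.6,3.6,0],0],[-1,[-1.6,3.6,0],0]]'; python3 -c "
from station import r
s=r.sense();print(s['q'],s['q'][[1,2,4]].sum()-3.1416)"
```

```text
t: 1.65
tcp_pos: [0.4149, -0.9378, 0.1484]
tcp_rot: [2.895, 0.611, 0.057]
ft_force: [-0.2, 0.5, -0.4]
opening: 0.0951
gripper_force: 0.0
[-1.22191063  1.28623939  0.04883676  0.01257327  1.62062273 -0.06507611] -0.1859011284031351
t: 1.9
tcp_pos: [0.3942, -0.8931, 0.1482]
tcp_rot: [2.897, 0.611, 0.057]
ft_force: [1.1, -2.8, 0.5]
opening: 0.095
gripper_force: 0.0
[-1.22646636  1.07251296  0.54350146  0.01390035  1.34206042 -0.07341754] -0.18352516248039707
```

```bash
python3 -m handwheel '[[-1,[1.6,-3.6,1],0],[-1,[1.6,-3.6,1],0],[-1,[1.6,-3.6,1],0],[-1,[1.6,-3.6,0.5],0],[-1,[1.6,-3.6,0.5],0],[-1,[1.6,-3.6,0.5],0],[-1,[1.6,-3.6,0.5],0],[-1,[1.6,-3.6,0.5],0],[-1,[1.6,-3.6,0.5],0],[-1,[1.6,-3.6,0.5],0],[-1,[1.6,-3.6,0.5],0]]';python3 -c "
from station import r
s=r.sense();print(s['q'],s['q'][[1,2,4]].sum()-3.1416)"
```

```text
t: 2.82
tcp_pos: [0.4383, -0.9919, 0.1463]
tcp_rot: [2.691, 0.568, 0.115]
ft_force: [-0.7, -0.3, -0.8]
opening: 0.0952
gripper_force: 0.0
[-1.22212354  1.3053016   0.04879116  0.02688588  1.39063826 -0.06668017] -0.3968689866417199
```

```bash
python3 -m handwheel '[[-1,[1.6,-3.6,0.5],0],[-1,[1.6,-3.6,0.5],0],[-1,[1.6,-3.6,0.5],0],[-1,[1.6,-3.6,0.5],0],[-1,[1.6,-3.6,0.5],0],[-1,[1.6,-3.6,0.5],0],[-1,[-1.6,3.6,1],0],[-1,[-1.6,3.6,1],0],[-1,[-1.6,3.6,1],0],[-1,[-1.6,3.6,1],0]]';cat > st.py <<'E'
from station import r
import numpy as np
from scipy.spatial.transform import Rotation as Ro
s=r.sense();R=Ro.from_rotvec(s['tcp_rot']).as_matrix()
np.set_printoptions(precision=4,suppress=True)
print(s['q'],"z",R[:,2],"y",R[:,1],"lean",np.degrees(np.arccos(-R[2,2])),"az",np.degrees(np.arctan2(R[1,2],R[0,2])))
ex=np.array([.981,-.195,0]);ey=np.array([.195,.981,0])
g=s['tcp_pos']-R[:,2]*.019;k=np.array([.4836,.0667,.0767])
print("grasp",g,"rel knob easel xyz mm",np.array([ex@(g-k),ey@(g-k),g[2]-k[2]])*1e3,"F",s['ft_force'],"open",s['opening'],s['t'])
E
python3 st.py
```

```text
t: 3.65
tcp_pos: [0.4201, -0.9514, 0.1629]
tcp_rot: [2.559, 0.541, 0.149]
ft_force: [1.4, -1.9, 1.1]
opening: 0.0954
gripper_force: 0.0
[-1.2286  1.0202  0.7071  0.0502  0.8827 -0.0956] z [ 0.2067 -0.4645 -0.8611] y [ 0.3481 -0.7876  0.5084] lean 30.559754810917074 az -66.01666896930823
grasp [ 0.4161 -0.9425  0.1793] rel knob easel xyz mm [  130.6313 -1003.2162   102.577 ] F [ 1.3712 -1.8901  1.1236] open 0.09535912064144404 3.65
```

```bash
python3 -m handwheel '[[-1,[-1.2,2.7,0],-7],[-1,[-1.2,2.7,0],-7],[-1,[0,0,1],-7],[-1,[0,0,1],-7],[-1,[0,0,1],-7],[-1,[0,0,1],-7],[-1,[0,0,1],-7],[-1,[0,0,0],-7],[-1,[0,0,0],-7],[-1,[0,0,0],-7],[-1,[0,0,0],-7],[-1,[0,0,0],-7],[-1,[0,0,0],-7],[-1,[0,0,0],-7],[-1,[0,0,0],-7],[-1,[0,0,0],-7],[-1,[0,0,0],-7],[-1,[0,0,0],-7],[-1,[0,0,0],-7],[-1,[0,0,0],0]]'; python3 st.py
```

```text
t: 5.32
tcp_pos: [0.3465, -0.82, 0.19]
tcp_rot: [1.627, -2.2, -0.542]
ft_force: [0.2, -0.8, 0.2]
opening: 0.0956
gripper_force: 0.0
[-1.1224  1.2761  0.0491 -0.482   2.0958  2.1303] z [-0.4914  0.0963 -0.8656] y [-0.8249  0.2672  0.4981] lean 30.05240238376064 az 168.91517240553824
grasp [ 0.3559 -0.8218  0.2064] rel knob easel xyz mm [  47.9501 -896.5204  129.7145] F [ 0.2345 -0.8047  0.2248] open 0.09555101129492151 5.3167
```

```bash
python3 -m handwheel '[[-1,[1.6,-3.6,0.5],-7],[-1,[1.6,-3.6,0.5],0],[-1,[1.6,-3.6,0.5],0],[-1,[1.6,-3.6,0.5],0],[-1,[1.6,-3.6,0.5],0],[-1,[1.6,-3.6,0.5],0],[-1,[1.6,-3.6,0.5],0],[-1,[1.6,-3.6,0.5],0],[-1,[1.6,-3.6,0.5],0],[-1,[1.6,-3.6,0.5],0],[-1,[1.6,-3.6,0.5],0],[-1,[1.6,-3.6,0.5],0],[-1,[1.6,-3.6,0.5],0],[-1,[1.6,-3.6,0.5],0],[-1,[1.6,-3.6,0.5],0],[-1,[1.6,-3.6,0.5],0],[-1,[1.6,-3.6,0.5],0],[-1,[1.6,-3.6,0.5],0]]'; python3 st.py
```

```text
t: 6.82
tcp_pos: [0.3524, -0.9359, 0.1466]
tcp_rot: [1.585, -2.207, -0.014]
ft_force: [0.6, 0.1, -0.1]
opening: 0.0951
gripper_force: 0.0
[-1.1668  1.3081  0.0484 -0.4189  1.6871  2.23  ] z [-0.3402 -0.232  -0.9113] y [-0.9034  0.3497  0.2482] lean 24.316016716791058 az -145.70628873560452
grasp [ 0.3588 -0.9315  0.164 ] rel knob easel xyz mm [   72.2426 -1003.5546    87.2642] F [ 0.6219  0.1354 -0.1027] open 0.0950780925447088 6.8167
```

```bash
python3 -m handwheel '[[-1,[1.6,-3.6,0.8],0],[-1,[1.6,-3.6,0.8],0],[-1,[1.6,-3.6,0.8],0],[-1,[1.6,-3.6,0.8],0],[-1,[1.6,-3.6,0.8],0],[-1,[1.6,-3.6,0.8],0],[-1,[1.6,-3.6,0.8],0],[-1,[1.6,-3.6,0.8],0],[-1,[1.6,-3.6,0.8],0],[-1,[1.6,-3.6,0.8],0],[-1,[1.6,-3.6,0.8],0],[-1,[1.6,-3.6,0.8],0],[-1,[1.6,-3.6,0.8],0],[-1,[1.6,-3.6,0.8],0],[-1,[1.6,-3.6,0.8],0],[-1,[1.6,-3.6,0.8],0],[-1,[1.6,-3.6,0.8],0]]'; python3 st.py
```

```text
t: 8.23
tcp_pos: [0.3768, -1.0423, 0.17]
tcp_rot: [1.596, -2.031, 0.505]
ft_force: [0.1, -0.6, -0.3]
opening: 0.0952
gripper_force: 0.0
[-1.1957  1.3141  0.0484 -0.3839  1.2672  2.2037] z [-0.1584 -0.5733 -0.8039] y [-0.97    0.2423  0.0183] lean 36.49685526478566 az -105.44107644776678
grasp [ 0.3798 -1.0314  0.1852] rel knob easel xyz mm [  112.2704 -1097.4861   108.5241] F [ 0.1147 -0.6143 -0.2652] open 0.09521863503821247 8.2333
```

```bash
python3 -m handwheel '[[-0.1,[0.2,2.2,1.2],7],[-0.1,[0.2,2.2,1.2],7],[-0.1,[0.2,2.2,1.2],7],[-0.1,[0.2,2.2,1.2],7],[-0.1,[0.2,2.2,1.2],7],[-0.1,[0.2,2.2,1.2],7],[-0.1,[0.2,2.2,1.2],7],[-0.1,[0.2,2.2,1.2],7],[-0.1,[0.2,2.2,1.2],7],[-0.1,[0.2,2.2,1.2],7],[-0.1,[0.2,2.2,1.2],7],[-0.1,[0.2,2.2,1.2],7],[-0.1,[0.2,2.2,1.2],7],[-0.1,[0.2,2.2,1.2],7],[-0.1,[0.2,2.2,1.2],7],[-0.1,[0.2,2.2,1.2],7],[-0.1,[0.2,2.2,1.2],7],[-0.1,[0.2,2.2,1.2],7],[-0.1,[0.2,2.2,1.2],7],[-0.1,[0.2,2.2,1.2],7]]'; python3 st.py
```

```text
t: 9.9
tcp_pos: [0.4157, -0.6333, 0.3973]
tcp_rot: [-2.78, -0.708, -0.919]
ft_force: [0.2, -0.2, 0.3]
opening: 0.0523
gripper_force: 0.0
[-1.2905  0.6238  0.9796  0.6239  1.6496 -0.2038] z [ 0.5306  0.2621 -0.8061] y [ 0.4716 -0.8815  0.0238] lean 36.28440131894313 az 26.28583538971032
grasp [ 0.4056 -0.6383  0.4127] rel knob easel xyz mm [  60.9457 -706.8126  335.9606] F [ 0.1884 -0.2113  0.2712] open 0.052294313460214036 9.9
```

```bash
python3 -m handwheel '[[-0.1,[0.2,3,0],3],[-0.1,[0.2,3,0],3],[-0.1,[0.2,3,0],3],[-0.1,[0.2,3,0],3],[-0.1,[0.2,3,0],3],[-0.1,[0.2,3,0],3],[-0.1,[0.2,3,0],3],[-0.1,[0.2,3,0],3],[-0.1,[0.2,3,0],3],[-0.1,[0.2,3,0],3],[-0.1,[0.2,3,-1],3],[-0.1,[0.2,3,-1],3],[-0.1,[0.2,3,-1],3],[-0.1,[0.2,3,-1],3],[-0.1,[0.2,3,-2],3],[-0.1,[0.2,3,-2],3],[-0.1,[0.2,3,-2],3],[-0.1,[0,2,-2],1],[-0.1,[0,2,-2],0],[-0.1,[0,0,0],0]]'; python3 st.py
python3 - <<'E'
from station import r
import cv2,pickle
s=r.sense();d=r.get_image("wrist");cv2.imwrite("pics/w1.png",d["frame"]);pickle.dump((s["tcp_pos"],s["tcp_rot"],d["T_tool_cam"],d["K"]),open("w1.pkl","wb"))
E
```

```text
t: 11.57
tcp_pos: [0.4489, -0.0807, 0.2541]
tcp_rot: [-2.036, -1.72, -0.686]
ft_force: [1.0, -0.4, 0.1]
opening: 0.0523
gripper_force: 0.0
[-0.6575  0.3033  1.9195  0.5872  1.2862 -0.7651] z [ 0.118   0.5808 -0.8055] y [ 0.9846 -0.1736  0.019 ] lean 36.342837810891524 az 78.51919530672542
grasp [ 0.4467 -0.0918  0.2694] rel knob easel xyz mm [  -5.3043 -162.6649  192.7147] F [ 1.0451 -0.44    0.1275] open 0.05227401270757794 11.5667
```

View pics/w1.png

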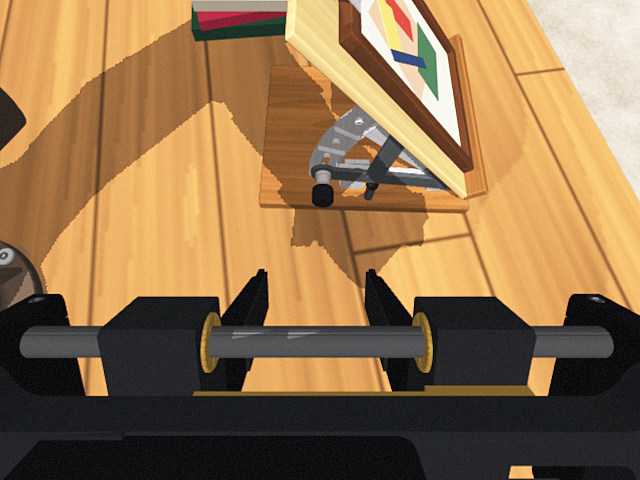

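The wrist picture shows the knob at about (322,195) and the clamp screw at about (370,190). The base's near edge is nearly parallel to the closing line. I'll check this against the triangulated knob position.

```bash
cat > wk.py <<'E'
import pickle,numpy as np,sys,cv2
from scipy.spatial.transform import Rotation as Ro
def cam(f):
    p,rv,T,K=pickle.load(open(f,"rb"));A=np.eye(4);A[:3,:3]=Ro.from_rotvec(rv).as_matrix();A[:3,3]=p
    return K@np.linalg.inv(A@T)[:3]
E
python3 - <<'E'
from wk import *;from h import M
np.set_printoptions(precision=4,suppress=True)
W=cam("w1.pkl")
for X in([.4836,.0667,.0767],[.4836+.0098*.981,.0667-.0098*.195,.0767]):
    p=W@np.r_[X,1];print(p[:2]/p[2])
obs=[(M("scene"),(309.8,236.5)),(M("side"),(348.5,267.7)),(W,(322,195))]
A=np.vstack([np.vstack([u*m[2]-m[0],v*m[2]-m[1]])/np.linalg.norm(m[2,:3]) for m,(u,v) in obs])
X=np.linalg.svd(A)[2][-1];X=X[:3]/X[3];print(X)
for m,q in obs: p=m@np.r_[X,1];print(p[:2]/p[2]-q)
E
```

```text
[320.4041 194.651 ]
[328.6808 194.8721]
[0.484  0.0665 0.0769]
[-0.74   -0.4002]
[-1.2329  0.3863]
[-1.2556 -0.3167]
```

```bash
python3 -m handwheel '[[-0.1,[0.45,1.8,-2.1],0],[-0.1,[0.45,1.8,-2.1],0],[-0.1,[0.45,1.8,-2.1],0],[-0.1,[0.45,1.8,-2.1],0],[-0.1,[0.45,1.8,-2.1],0],[-0.1,[0.45,1.8,-2.1],0],[-0.1,[0,0,0],0],[-0.1,[0,0,0],0]]'; python3 st.py
python3 - <<'E'
from station import r
import cv2,pickle
s=r.sense();d=r.get_image("wrist");cv2.imwrite("pics/w2.png",d["frame"][:400]);pickle.dump((s["tcp_pos"],s["tcp_rot"],d["T_tool_cam"],d["K"]),open("w2.pkl","wb"))
from wk import *
p=cam("w2.pkl")@np.r_[.484,.0667,.0768,1];print(p[:2]/p[2])
E
```

```text
t: 12.28
tcp_pos: [0.4777, 0.0237, 0.1307]
tcp_rot: [-2.039, -1.721, -0.689]
ft_force: [0.9, -0.0, 0.6]
opening: 0.0524
gripper_force: 0.0
[-0.4345  0.4794  2.0826  0.8059  0.9259 -0.878 ] z [ 0.1214  0.5793 -0.806 ] y [ 0.9843 -0.1749  0.0226] lean 36.29057438284701 az 78.16138416025942
grasp [0.4754 0.0127 0.1461] rel knob easel xyz mm [  2.5153 -54.5356  69.3591] F [ 0.9144 -0.0405  0.6155] open 0.05238611320996749 12.2833
[312.59741903 246.19441052]
```

View pics/w2.png

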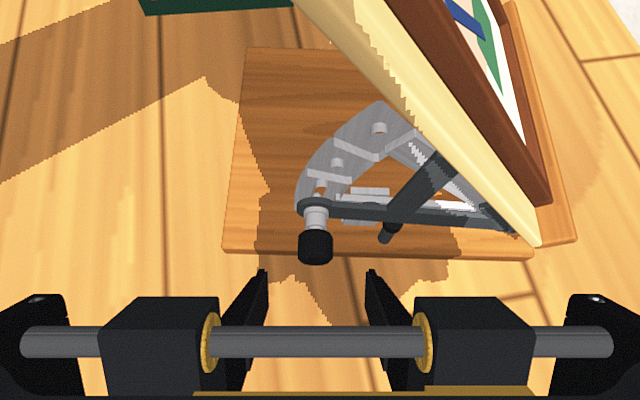

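```bash
python3 -m handwheel '[[-0.1,[0.2,1.25,-1.75],0],[-0.1,[0.2,1.25,-1.75],0],[-0.1,[0.2,1.25,-1.7],0],[-0.1,[0.2,1.25,-1.7],0],[-0.1,[0,0,0],0],[-0.1,[0,0,0],0]]'; python3 st.py
```

```text
t: 12.83
tcp_pos: [0.4858, 0.0734, 0.0623]
tcp_rot: [-2.039, -1.721, -0.691]
ft_force: [0.9, -0.5, 0.4]
opening: 0.0523
gripper_force: 0.0
[-0.3275  0.6113  2.1345  1.0023  0.7721 -1.0295] z [ 0.1226  0.5793 -0.8059] y [ 0.9842 -0.1756  0.0234] lean 36.306635375503205 az 78.05342780820251
grasp [0.4835 0.0624 0.0776] rel knob easel xyz mm [ 0.7175 -4.2702  0.9213] F [ 0.9111 -0.4627  0.3881] open 0.05229222416082396 12.8333
```

```bash
python3 -m handwheel '[[1,[0,0,0],0],[1,[0,0,0],0],[1,[0,0,0],0],[1,[0,0,0],0],[1,[0,0,0],0],[1,[0,0,0],0]]'; python3 st.py
```

```text
t: 13.33
tcp_pos: [0.4869, 0.0733, 0.0621]
tcp_rot: [-2.042, -1.721, -0.693]
ft_force: [5.4, -2.8, 2.0]
opening: 0.0253
gripper_force: 29.9
[-0.3266  0.6116  2.1339  1.0057  0.7695 -1.0308] z [ 0.1255  0.5779 -0.8064] y [ 0.9838 -0.1777  0.0258] lean 36.25300030152768 az 77.74888702298144
grasp [0.4845 0.0623 0.0774] rel knob easel xyz mm [ 1.7497 -4.1243  0.7156] F [ 5.3551 -2.7796  2.0289] open 0.025335305502337122 13.3333
```

```bash
python3 -m handwheel '[[1,[-0.05,-0.27,0],0],[1,[-0.05,-0.27,0],0],[1,[-0.05,-0.27,0],0],[1,[-0.06,-0.27,0],0],[1,[0,0,0],0],[1,[0,0,0],0]]'; python3 st.py
```

```text
t: 13.83
tcp_pos: [0.4848, 0.0633, 0.0622]
tcp_rot: [-2.041, -1.72, -0.693]
ft_force: [10.9, 8.2, -2.0]
opening: 0.0254
gripper_force: 29.9
[-0.3496  0.6121  2.1337  0.9901  0.7787 -1.0378] z [ 0.125   0.5795 -0.8053] y [ 0.9838 -0.1776  0.0249] lean 36.35630024697036 az 77.83073501294399
grasp [0.4825 0.0523 0.0775] rel knob easel xyz mm [  1.6816 -14.3414   0.7891] F [10.8675  8.2297 -1.9547] open 0.025358160199599335 13.8333
```

Run:
```python
from wk import *;from h import M
ex=np.array([.981,-.195,0]);ey=np.array([.195,.981,0]);k=np.array([.484,.0667,.0768])
H=k+ex*.16*np.cos(np.radians(6))-np.array([0,0,.16*np.sin(np.radians(6))])+ey*.037
W=cam("w2.pkl")
for t in np.arange(-.1,.66,.05):
    a=np.radians(6)+t;X=H-ex*.16*np.cos(a)+np.array([0,0,.16*np.sin(a)]);p=W@np.r_[X,1];print(round(t,2),np.round(p[:2]/p[2]))
import cv2
d=cv2.imread("pics/w2.png")[85:275,270:470];cv2.imwrite("pics/w2c.png",cv2.resize(d,None,fx=3,fy=3,interpolation=2))
```

```text
-0.1 [312. 210.]
-0.05 [313. 205.]
0.0 [314. 201.]
0.05 [315. 196.]
0.1 [317. 191.]
0.15 [320. 186.]
0.2 [324. 180.]
0.25 [328. 175.]
0.3 [333. 169.]
0.35 [340. 163.]
0.4 [347. 156.]
0.45 [355. 150.]
0.5 [364. 143.]
0.55 [374. 136.]
0.6 [386. 129.]
0.65 [399. 122.]
```

View pics/w2c.png

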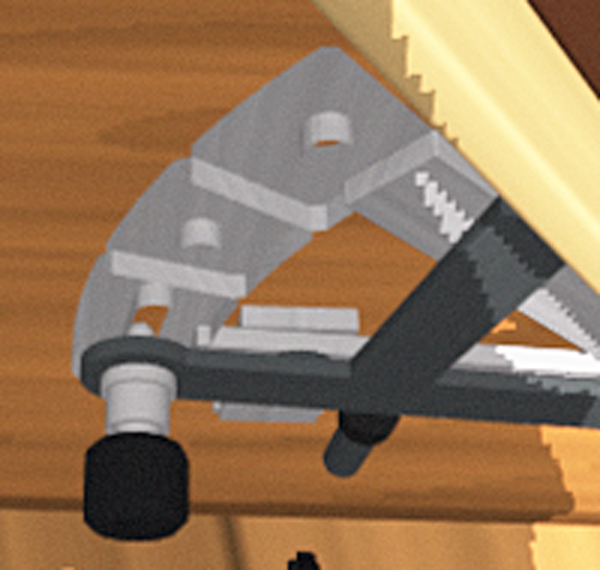

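```bash
python3 -m handwheel '[[1,[0.04,-0.01,0.31],0],[1,[0.04,-0.01,0.31],0],[1,[0.05,-0.01,0.31],0],[1,[0.05,-0.01,0.31],0],[1,[0.06,-0.01,0.31],0],[1,[0.07,-0.01,0.31],0],[1,[0,0,0],0]]'; python3 st.py
```

```text
t: 14.42
tcp_pos: [0.4876, 0.0629, 0.0808]
tcp_rot: [-2.041, -1.72, -0.692]
ft_force: [9.6, 8.8, -4.2]
opening: 0.0255
gripper_force: 30.0
[-0.3481  0.5759  2.1173  0.9474  0.8079 -0.9756] z [ 0.1243  0.5792 -0.8056] y [ 0.9838 -0.1774  0.0242] lean 36.328537395228395 az 77.88874957846441
grasp [0.4853 0.0519 0.0961] rel knob easel xyz mm [  4.5433 -14.2269  19.376 ] F [ 9.6061  8.8162 -4.2232] open 0.025512345749295288 14.4167
```

```bash
python3 -m handwheel '[[1,[0.07,-0.01,0.31],0],[1,[0.08,-0.02,0.31],0],[1,[0.08,-0.02,0.31],0],[1,[0.09,-0.02,0.31],0],[1,[0.09,-0.02,0.31],0],[1,[0.1,-0.02,0.31],0],[1,[0,0,0],0]]'; python3 st.py
```

```text
t: 15.0
tcp_pos: [0.4922, 0.062, 0.0992]
tcp_rot: [-2.04, -1.719, -0.691]
ft_force: [9.0, 9.5, -6.0]
opening: 0.0257
gripper_force: 30.0
[-0.3465  0.5433  2.0947  0.9065  0.8413 -0.9139] z [ 0.1232  0.5796 -0.8056] y [ 0.9839 -0.177   0.0232] lean 36.336515502646776 az 77.99472881591433
grasp [0.4899 0.051  0.1145] rel knob easel xyz mm [  9.2518 -14.1958  37.8301] F [ 9.0359  9.5492 -5.959 ] open 0.02568862886250856 15.0
```

```bash
python3 -m handwheel '[[1,[0.03,0.15,0],0],[1,[0.03,0.15,0],0],[1,[0,0.05,0],0],[1,[0,0,0],0]]'; python3 st.py
```

```text
t: 15.33
tcp_pos: [0.4926, 0.0646, 0.0986]
tcp_rot: [-2.042, -1.721, -0.69]
ft_force: [5.2, -0.8, -7.0]
opening: 0.0251
gripper_force: 30.0
[-0.34    0.5436  2.0956  0.9101  0.8363 -0.912 ] z [ 0.1234  0.5779 -0.8067] y [ 0.9839 -0.1769  0.0237] lean 36.224192792535526 az 77.949823821673
grasp [0.4903 0.0536 0.114 ] rel knob easel xyz mm [  9.1052 -11.5024  37.2618] F [ 5.2442 -0.8213 -7.0073] open 0.02506150477240678 15.3333
```

```bash
python3 -m handwheel '[[1,[0.06,-0.01,0.15],0],[1,[0.06,-0.01,0.15],0],[1,[0.06,-0.01,0.15],0],[1,[0.06,-0.01,0.15],0],[1,[0,0,0],0]]'; python3 st.py|tail -1;  python3 -m handwheel '[[1,[0.06,-0.01,0.15],0],[1,[0,0,0],0]]'; python3 st.py|tail -1;python3 -m handwheel '[[1,[0.06,-0.01,0.15],0],[1,[0,0,0],0]]'; python3 st.py|tail -1
```

```text
t: 15.75
tcp_pos: [0.4946, 0.0644, 0.1047]
tcp_rot: [-2.041, -1.721, -0.689]
ft_force: [3.4, -2.1, -5.0]
opening: 0.0253
gripper_force: 30.0
grasp [0.4923 0.0534 0.1201] rel knob easel xyz mm [ 11.0775 -11.3383  43.3626] F [ 3.4246 -2.0711 -4.9707] open 0.025338591471372546 15.75
t: 15.92
tcp_pos: [0.4951, 0.0644, 0.1062]
tcp_rot: [-2.04, -1.721, -0.689]
ft_force: [4.9, -2.9, -7.0]
opening: 0.0254
gripper_force: 30.0
grasp [0.4927 0.0534 0.1215] rel knob easel xyz mm [ 11.5639 -11.2807  44.8245] F [ 4.8757 -2.8718 -7.0247] open 0.025411419729313958 15.9167
t: 16.08
tcp_pos: [0.4958, 0.0645, 0.108]
tcp_rot: [-2.04, -1.721, -0.69]
ft_force: [4.6, -0.2, -4.0]
opening: 0.0255
gripper_force: 30.0
grasp [0.4935 0.0535 0.1233] rel knob easel xyz mm [ 12.2392 -10.9938  46.6469] F [ 4.5601 -0.1749 -3.968 ] open 0.02550350400507884 16.0833
```

```bash
for i in 1; do python3 -m handwheel '[[1,[0.05,0.03,0.1],0],[1,[0,0,0],0]]' >/dev/null; python3 st.py|tail -1;python3 -m handwheel '[[1,[0.05,0.03,0.1],0],[1,[0,0,0],0]]'>/dev/null; python3 st.py|tail -1; done
```

```text
grasp [0.494  0.0541 0.1244] rel knob easel xyz mm [ 12.6258 -10.3513  47.7312] F [ 5.6802  2.4328 -4.3347] open 0.0253066113672165 16.25
grasp [0.4946 0.0547 0.1257] rel knob easel xyz mm [13.1113 -9.6252 48.9893] F [7.8395 4.5073 0.2149] open 0.02514328286968104 16.4167
```

```bash
python3 -m handwheel '[[1,[0.02,0.1,0],0],[1,[0.02,0.1,0],0],[1,[0,0,0],0]]' >/dev/null; python3 st.py|tail -1;python3 -m handwheel '[[1,[0.02,0.1,0],0],[1,[0.02,0.1,0],0],[1,[0,0,0],0]]'>/dev/null; python3 st.py|tail -1
```

```text
grasp [0.4953 0.0571 0.1262] rel knob easel xyz mm [13.3545 -7.1604 49.478 ] F [9.1406 6.7927 3.2381] open 0.025457602699595957 16.6667
grasp [0.4958 0.0591 0.1263] rel knob easel xyz mm [13.4129 -5.1317 49.5965] F [8.7296 6.1391 4.6824] open 0.02558169003067286 16.9167
```

```bash
python3 -m handwheel '[[1,[0.02,0.1,0],0],[1,[0.01,0.05,0],0],[1,[0,0,0],0]]' >/dev/null; python3 st.py|tail -1
```

```text
grasp [0.496  0.0599 0.1262] rel knob easel xyz mm [13.4878 -4.2812 49.4845] F [ 4.3577 -1.0723  5.5462] open 0.025410580429161802 17.1667
```

```bash
python3 -m handwheel '[[0.2,[0,0,0],0],[-0.1,[0,0,0],0],[-0.1,[0,0,0],0],[-0.1,[0,0,0],0],[-0.1,[0,0,0],0],[-0.1,[-0.12,-0.58,0.8],0],[-0.1,[-0.25,-1.2,1.6],0],[-0.1,[-0.25,-1.2,1.6],0],[-0.1,[-0.25,-1.2,1.6],0],[-0.1,[-0.25,-1.2,1.6],0],[-0.1,[-0.25,-1.2,1.6],0],[-0.1,[-0.2,-2,1.6],0],[-0.1,[0,-3,1],0],[-0.1,[0,-3,1],0],[-0.1,[0,0,0],0],[-0.1,[0,0,0],0]]'
python3 - <<'E'
from station import r
import cv2,pickle
s=r.sense();d=r.get_image("wrist");f=d["frame"];cv2.imwrite("pics/w3.png",cv2.resize(f[0:280,180:500],None,fx=2,fy=2,interpolation=2))
pickle.dump((s["tcp_pos"],s["tcp_rot"],d["T_tool_cam"],d["K"]),open("w3.pkl","wb"))
from wk import *
ex=np.array([.981,-.195,0]);ey=np.array([.195,.981,0]);k=np.array([.484,.0667,.0768])
H=k+ex*.16*np.cos(np.radians(6))-np.array([0,0,.16*np.sin(np.radians(6))])
for t in(.28,.31,.34):
  for o in(0,-.002,-.008):
    a=np.radians(6)+t;X=H-ex*.16*np.cos(a)+np.array([0,0,.16*np.sin(a)])+ey*o;p=cam("w3.pkl")@np.r_[X,1];print(t,o,(p[:2]/p[2]-[180,0])*2)
E
```

```text
t: 18.5
tcp_pos: [0.4817, -0.0765, 0.2343]
tcp_rot: [-2.042, -1.719, -0.69]
ft_force: [-0.3, 0.0, 0.4]
opening: 0.0524
gripper_force: 0.0
0.28 0 [242.05773217 346.50909936]
0.28 -0.002 [241.93135287 350.00393797]
0.28 -0.008 [241.54906614 360.57552987]
0.31 0 [245.67739685 341.86849033]
0.31 -0.002 [245.55703021 345.39643857]
0.31 -0.008 [245.19289429 356.06926767]
0.34 0 [249.65846015 337.18450681]
0.34 -0.002 [249.54503875 340.74568886]
0.34 -0.008 [249.20187858 351.52016291]
```

View pics/w3.png

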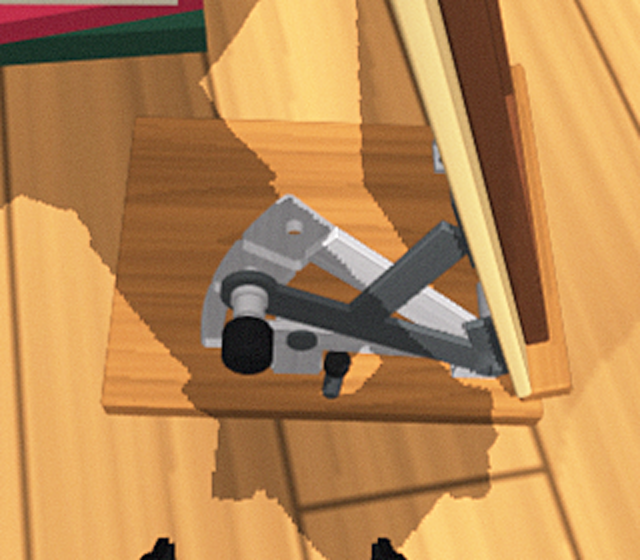

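The wrist picture shows the panel standing higher, with the knob at about (248,345). That matches tilt near 0.31 with the pin home, and one free hole is left above it. The gripper is clear.

```bash
python3 -c "
from station import r
print(r.hand_in())"
```

```text
the job is handed in; nothing more can be done
None
```

The print is up one notch: the panel is at about 0.31 rad with the pin home in the next hole. The pot, cup and books weren't touched, and the job was handed in at about 18.5 s (no verdict was returned).

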